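# Press the paint-pot lids shut in order

## Task

Close three of the paint pots on the painting table by pressing their raised lids lightly with the fingertips until each is fully home: first yellow, then red, then blue. The green pot is still in use, so leave its lid up. Pick nothing up, press gently, and leave the pots, tumbler, palette and tape dispenser standing where they are.

Things in the scene. Friction and masses are not known exactly. Their poses are not given: they have to be found in the camera images.
- yellow_pot: Loose round paint pot, light grey with a yellow band, 56 mm diameter, 45 mm high to its shoulder, 0.2 to 0.45 kg, standing upright; a dark neck 42 mm across shows between shoulder and raised lid. Origin at the centre of the underside, z up.
- yellow_lid (a joint): How far the yellow lid is pressed down, in m: 0 = standing 12 mm above the shoulder, 0.012 = fully home on the shoulder, where it stops firmly. It starts between 0 and 0.003. It slides straight down against a drag of about 2 N (a little more when pressed fast), has no spring and stays where it is left.
- yellow_top (a point): Centre of the top of the yellow lid, 71 mm above the table at joint 0, 59 mm when home and released. The lid is a ring 52 mm across, 8 mm high, with a soft crown 44 mm across standing 6 mm above it. The crown springs about 2 N per mm, gives 6 mm at most, then is hard; released, it rises again while the lid stays down. A slow press of 4 to 8 N takes the lid home.
- red_pot: Loose round paint pot, light grey with a red band, 56 mm diameter, 45 mm high to its shoulder, 0.2 to 0.45 kg, standing upright; a dark neck 42 mm across shows between shoulder and raised lid. Origin at the centre of the underside, z up.
- red_lid (a joint): How far the red lid is pressed down, in m: 0 = standing 12 mm above the shoulder, 0.012 = fully home on the shoulder, where it stops firmly. It starts between 0 and 0.003. It slides straight down against a drag of about 2 N (a little more when pressed fast), has no spring and stays where it is left.
- red_top (a point): Centre of the top of the red lid, 71 mm above the table at joint 0, 59 mm when home and released. The lid is a ring 52 mm across, 8 mm high, with a soft crown 44 mm across standing 6 mm above it. The crown springs about 2 N per mm, gives 6 mm at most, then is hard; released, it rises again while the lid stays down. A slow press of 4 to 8 N takes the lid home.
- blue_pot: Loose round paint pot, light grey with a blue band, 56 mm diameter, 45 mm high to its shoulder, 0.2 to 0.45 kg, standing upright; a dark neck 42 mm across shows between shoulder and raised lid. Origin at the centre of the underside, z up.
- blue_lid (a joint): How far the blue lid is pressed down, in m: 0 = standing 12 mm above the shoulder, 0.012 = fully home on the shoulder, where it stops firmly. It starts between 0 and 0.003. It slides straight down against a drag of about 2 N (a little more when pressed fast), has no spring and stays where it is left.
- blue_top (a point): Centre of the top of the blue lid, 71 mm above the table at joint 0, 59 mm when home and released. The lid is a ring 52 mm across, 8 mm high, with a soft crown 44 mm across standing 6 mm above it. The crown springs about 2 N per mm, gives 6 mm at most, then is hard; released, it rises again while the lid stays down. A slow press of 4 to 8 N takes the lid home.
- green_pot: Loose round paint pot, light grey with a green band, 56 mm diameter, 45 mm high to its shoulder, 0.2 to 0.45 kg, standing upright; a dark neck 42 mm across shows between shoulder and raised lid. Origin at the centre of the underside, z up. Still in use: leave its lid up.
- green_lid (a joint): How far the green lid is pressed down, in m: 0 = standing 12 mm above the shoulder, 0.012 = fully home on the shoulder, where it stops firmly. It starts between 0 and 0.003. It slides straight down against a drag of about 2 N (a little more when pressed fast), has no spring and stays where it is left.
- green_top (a point): Centre of the top of the green lid, 71 mm above the table at joint 0, 59 mm when home and released. The lid is a ring 52 mm across, 8 mm high, with a soft crown 44 mm across standing 6 mm above it. The crown springs about 2 N per mm, gives 6 mm at most, then is hard; released, it rises again while the lid stays down. A slow press of 4 to 8 N takes the lid home.
- tumbler: Loose clear empty plastic tumbler, 72 mm across the rim, 95 mm high; origin at the centre of its underside. A bystander.
- palette: Loose white porcelain flower-shaped paint palette, 110 mm across, 14 mm high; origin at the centre of its underside. A bystander.
- tape: Loose black desk tape dispenser with a yellow roll, 156 x 60 mm and 98 mm high; origin at the centre of its underside, long side along its x. A bystander.

How it is judged:
On the way, in this order (a step that is already met when the one before it is completed fails the run):
1. the yellow lid is pressed fully home, before the others (value of joint yellow_lid above 0.0095 m), for 0.1 s.
2. the red lid is pressed fully home, after the yellow one (value of joint red_lid above 0.0095 m), for 0.1 s.
3. the blue lid is pressed fully home, after the red one (value of joint blue_lid above 0.0095 m), for 0.1 s.
At the end, for the whole second after the job is handed in: The yellow, red and blue lids are within 2.5 mm of fully home, the green lid is still up (pressed less than 6 mm), and all four pots stand upright and still on the table within 30 mm of where they began (value of joint each of yellow_lid, red_lid, blue_lid above 0.0095 m and value of joint green_lid below 0.006 m and angle between each of yellow_pot, red_pot, blue_pot, green_pot's own z axis and vertical below 0.1 rad and height (world z) of each of yellow_pot, red_pot, blue_pot, green_pot below 0.005 m and linear speed of each of yellow_pot, red_pot, blue_pot, green_pot below 0.02 m/s and distance of each of yellow_pot, red_pot, blue_pot, green_pot from where it was at the start of the episode below 0.03 m); the robot touches nothing.
It fails at once if a pot is lifted more than 10 mm off the table, tipped over or pushed more than 30 mm from its place (height (world z) of any of yellow_pot, red_pot, blue_pot, green_pot above 0.01 m or angle between any of yellow_pot, red_pot, blue_pot, green_pot's own z axis and vertical above 0.35 rad or distance of any of yellow_pot, red_pot, blue_pot, green_pot from where it was at the start of the episode above 0.03 m).
It fails at once if a pot or its lid is pressed hard (more than 30 N) (contact force between the fingers and yellow_pot above 30 N or contact force between the fingers and red_pot above 30 N or contact force between the fingers and blue_pot above 30 N or contact force between the fingers and green_pot above 30 N).
It fails at once if a pot or its lid is pressed with something other than the fingers (contact force between the arm and yellow_pot above 3 N or contact force between the arm and red_pot above 3 N or contact force between the arm and blue_pot above 3 N or contact force between the arm and green_pot above 3 N).
It fails at once if the green lid is pressed down past 6 mm (value of joint green_lid above 0.006 m).
It fails at once if the tumbler, palette or tape dispenser is moved more than 20 mm or tipped (distance of any of tumbler, palette, tape from where it was at the start of the episode above 0.02 m or angle between any of tumbler, palette, tape's own z axis and vertical above 0.3 rad).
It also fails if it takes over 42 s, if anything falls off the work surface, if the arm or the gripper's body presses on something with over 40 N, if the wrist force passes 120 N, or if a joint passes its speed limit or range.

## Robot

A 6-joint arm with a two-finger parallel gripper is mounted at the origin on the work surface. World frame = base frame: x ahead of the robot, y to its left, z up, the work surface at z = 0. Lengths are in m, angles in rad, forces in N, time in s.
With the tool pointing down it reaches from about 0.3 to 0.85 m from the base axis. Payload 5.4 kg.
Tool frame: the origin (TCP) lies midway between the tips of the shut fingers; the grasp point (between the pads) lies grip_depth behind it (grip_depth is the distance from the TCP to the grasp point, in m); z points along the fingers, y is the line along which they close (so a half turn about z gives the same grasp; the last joint's range is limited). The gripper opens to 85 mm and grips with 20 to 120 N. Pads are 22 mm wide; open, the fingers measure 114 mm over their backs; the gripper's body (76 mm by 85 mm) begins 54 mm behind the grasp point. The pads swing forward as they close: fully open they stand 13 mm farther back than shut.
Start: joints at [-1.429, 0.158, 1.597, -0, 1.386, -0.21], TCP at [0.198, -0.54, 0.231] pointing down, gripper open.
Joint ranges: [-2.91, 2.91], [-0.94, 2.29], [0.18, 2.7], [-1.29, 4.43], [0.17, 2.64], [-3, 3]. Speed limits (rad/s): [2.57, 2.57, 3.14, 3.14, 3.14, 3.14].

## Interface

Orientations are given as [roll, pitch, yaw] about the fixed x, y, z axes, in that order (R = Rz(yaw) Ry(pitch) Rx(roll)).
In Python, from bench import read_state, read_camera, sign_off, silhouettes, spot_point, grip_depth gives the robot as it stands.
- The arm moves only by the shell command python3 -m jog 'ROWS' [FORCE]. ROWS is JSON, a list of rows, each a list of 7 numbers: the opening, from -1 (shut) to 1 (fully open), then the shift along the tool's x, y, z in mm, then the turn, a rotation vector about the tool's x, y, z in degrees. A call has exactly 5 rows; each row is the pose to reach, as a shift and turn from the pose commanded when the call began, along the tool's axes at that moment; what a row does not reach only later rows make up. A row lasts 1/8 s, in which the tool goes at most 62.5 mm and 10.7 degrees, less where a joint would pass 70% of its speed; a pose out of reach is approached as far as the arm can. A call with a gripper value outside its range is refused whole. The fingers move at their own pace and stop on an object; FORCE is the grip in N (left out, the last holds). Time passes only in rows, so rows that repeat a pose let the fingers close, or fill a call up. It gives the time, the measured TCP pose, the force, the opening and the grip force at its end, in the units of the state.
- read_state(): the state, without advancing time (a new reading comes with each control period).
- read_camera(name): name is "side" or "top"; returns a dict with "frame" (384x512x3 uint8, red, green, blue), "depth" (384x512 float32, m along the optical axis (not along the pixel's ray), 0 where there is no reading), "vertical_fov" (degrees; the focal length in pixels is half the picture's height over the tangent of half this angle, whatever the lens; pixels are square), "cx", "cy" (the principal point, pixels), "T" (4x4, takes a point from camera to world coordinates). Camera axes: x right, y down, z forward; pixel columns grow to the right and rows downward; lengths in m; the calibration is good to about 2 mm. A picture is of the moment at which its call begins.
- sign_off(): hands the job in; it is judged then, once.
Trained networks look in a picture, given as the dict that the camera call returned (one of the last four; its "shot" number tells which), for a name from the list of things; names that differ only in an ending like _2 or _b are one class to them, and where a whole thing is asked for, a point or a joint stands for the part that bears it (a point fixed in the world has none). Each returns a list of dicts, best first, with "confidence" (0 to 1); they miss things now and then, are a little off and sometimes report something else, mostly with a low value. They report only what shows in the picture. A call takes as long as a camera call.
- silhouettes(target, picture): "region" (384x512 bool, what is visible of it) and "bbox" ([left, top, right, bottom] in pixels, round what is visible of it).
- spot_point(target, picture): "location" ([column, row] in pixels: a listed point, or the origin of a listed thing).
The state is a dict: "time_s": time; "joints": joint angles; "dq": joint speeds; "tau": joint torques, N m; "eef_pos": TCP position; "orientation": TCP orientation; "ft_force": force on the tool from outside, world axes, zero at the start; "torque": the same for the moment, N m; "gripper_width": finger opening in m; "finger_force": force on a finger pad.
Only numpy, scipy, OpenCV 4.12 (cv2) and the standard library are available. Lean on these libraries where they do the work, as an engineer would, in place of code of your own. Each camera call takes 0.05 s, during which the arm holds its last target. There are 200 camera calls.

## Working session

There is one attempt and no reset: what is moved stays moved. The work goes in short steps, Python scripts to look and compute and a shell command to move; the robot and the scene stay as the last step left them, time stands still between calls to the robot, and variables do not carry over. Pictures are saved under pics/ and viewed, at most 10 in all, crops included, and the job is handed in when it is done.

```bash
mkdir -p pics; cat > h.py <<'E'
import numpy as np, cv2
from bench import *
def px2w(p,u,v,z=None):
    f=192/np.tan(np.radians(p["vertical_fov"])/2) if p["frame"].shape[0]==384 else None
    d=np.array([(u-p["cx"])/f,(v-p["cy"])/f,1.0]); T=np.array(p["T"])
    r=T[:3,:3]@d; o=T[:3,3]
    if z is None:
        a=p["depth"][int(round(v))-2:int(round(v))+3,int(round(u))-2:int(round(u))+3]; a=a[a>0]
        s=np.median(a) if a.size else 0
    else: s=(z-o[2])/r[2]
    return o+s*r
E
python3 - <<'E'
from h import *
s=read_state(); print(s, grip_depth)
for c in("top","side"):
    p=read_camera(c); cv2.imwrite(f"pics/{c}0.png",p["frame"][:,:,::-1]); print(c,np.round(p["T"],3).tolist())
    for n in("yellow","red","blue","green"):
        for d in spot_point(n+"_top",p)[:2]:
            u,v=d["location"]; print(n,round(d["confidence"],2),np.round([u,v]),np.round(px2w(p,u,v),4),np.round(px2w(p,u,v,.07),4))
    for n in("tumbler","palette","tape"):
        for d in spot_point(n,p)[:1]:
            u,v=d["location"]; print(n,round(d["confidence"],2),np.round([u,v]),np.round(px2w(p,u,v,0),3))
E
```

```text
{'time_s': 0.0, 'joints': array([-1.42908694e+00,  1.59062378e-01,  1.59825469e+00, -2.16076459e-06,
        1.38622602e+00, -2.10090352e-01]), 'dq': array([-0.00160029, -0.00194243, -0.00060921,  0.00060401,  0.00100251,
       -0.00045302]), 'tau': array([-2.08601136e-04, -3.95997691e+01, -3.31428874e+01, -2.15984278e-04,
        8.43648246e-03,  4.04873447e-06]), 'eef_pos': array([ 0.19803355, -0.53916383,  0.23029818]), 'orientation': array([-3.13968466e+00, -4.04683939e-04,  3.51799753e-01]), 'ft_force': array([ 0.98705124, -0.38199136,  0.57775249]), 'torque': array([-0.05002895,  0.02675976,  0.01991249]), 'finger_force': 0.0, 'gripper_width': 0.08568097648963299} 0.0187
top [[0.124, -0.968, 0.216, 0.347], [-0.992, -0.121, 0.03, -0.098], [-0.003, -0.218, -0.976, 0.942], [0.0, 0.0, 0.0, 1.0]]
yellow 0.66 [330. 212.] [ 0.5146 -0.2408  0.0671] [ 0.514  -0.2403  0.07  ]
yellow 0.24 [234. 218.] [ 0.4722 -0.0229  0.0683] [ 0.4719 -0.0231  0.07  ]
red 0.61 [253. 142.] [ 0.6603 -0.0433  0.0689] [ 0.6599 -0.0433  0.07  ]
blue 0.65 [233. 212.] [ 0.4869 -0.0186  0.0689] [ 0.4868 -0.0187  0.07  ]
green 0.55 [119. 204.] [0.4729 0.2439 0.0694] [0.4728 0.2436 0.07  ]
tumbler 0.85 [178. 144.] [0.655 0.153 0.   ]
palette 0.77 [327. 174.] [ 0.623 -0.237  0.   ]
tape 0.68 [389. 175.] [ 0.64 -0.39  0.  ]
side [[0.896, -0.231, 0.379, 0.266], [-0.444, -0.468, 0.764, -0.715], [0.0, -0.853, -0.522, 0.501], [0.0, 0.0, 0.0, 1.0]]
yellow 0.62 [249. 239.] [ 0.5072 -0.2295  0.0683] [ 0.5062 -0.2314  0.07  ]
red 0.47 [276. 178.] [ 0.6696 -0.0497  0.0695] [ 0.6692 -0.0504  0.07  ]
blue 0.6 [197. 186.] [ 0.4845 -0.0012  0.0703] [ 0.4846 -0.0007  0.07  ]
blue 0.37 [158. 145.] [0.4637 0.2697 0.069 ] [0.4633 0.2673 0.07  ]
green 0.4 [158. 146.] [0.4589 0.2609 0.0691] [0.4585 0.2588 0.07  ]
tumbler 0.97 [241. 166.] [0.674 0.165 0.   ]
palette 0.94 [301. 250.] [ 0.624 -0.235  0.   ]
tape 0.73 [357. 302.] [ 0.637 -0.395  0.   ]
```

View pics/top0.png

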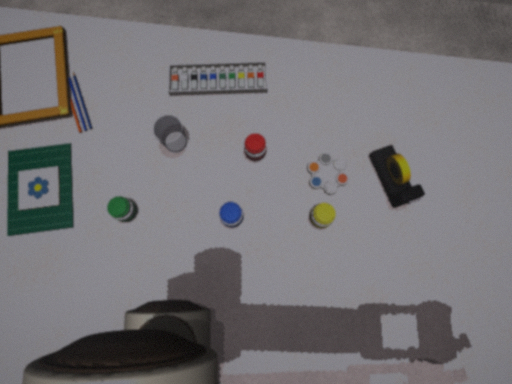

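View pics/side0.png

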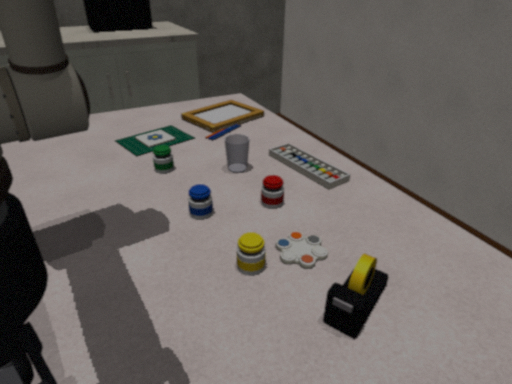

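```bash
cat > m.py <<'E'
from h import *
# lid top centres: depth points in the crown height band around a guess
G=dict(yellow=(.51,-.236),red=(.663,-.046),blue=(.485,-.01),green=(.467,.25))
def cloud(p):
    f=192/np.tan(np.radians(p["vertical_fov"])/2); v,u=np.mgrid[:384,:512]; D=p["depth"]
    P=np.stack([(u-p["cx"])/f*D,(v-p["cy"])/f*D,D],-1); T=np.array(p["T"])
    return P@T[:3,:3].T+T[:3,3]
def lids(c):
    p=read_camera(c); W=cloud(p); ok=p["depth"]>0
    for n,g in G.items():
        m=ok&(np.hypot(W[...,0]-g[0],W[...,1]-g[1])<.045)
        top=np.percentile(W[m][:,2],97)
        q=W[m&(W[...,2]>top-.005)&(W[...,2]<.08)]
        (cx,cy),r=cv2.minEnclosingCircle(q[:,:2].astype(np.float32))
        vv,uu=np.nonzero(m&(W[...,2]>top-.005)&(W[...,2]<.08))
        print(c,n,len(q),"circ",np.round([cx,cy,r],4),"mean",np.round(q.mean(0),4),"top",round(top,4),"rgb",p["frame"][int(vv.mean()),int(uu.mean())],int(uu.mean()),int(vv.mean()))
if __name__=="__main__":
    lids("top"); lids("side")
E
python3 m.py
```

```text
top yellow 272 circ [ 0.5102 -0.2283  0.0227] mean [ 0.5113 -0.2285  0.0675] top 0.0695 rgb [138 138  41] 324 212
top red 242 circ [ 0.6612 -0.0494  0.0231] mean [ 0.6604 -0.0478  0.0686] top 0.0703 rgb [140  35  34] 254 141
top blue 274 circ [ 0.4849 -0.0131  0.0228] mean [ 0.486  -0.0125  0.0686] top 0.0704 rgb [ 39  68 140] 230 211
top green 275 circ [0.4651 0.2471 0.0235] mean [0.4669 0.2474 0.0687] top 0.0704 rgb [35 94 51] 117 205
side yellow 298 circ [ 0.5083 -0.2316  0.0238] mean [ 0.5078 -0.2321  0.0679] top 0.069 rgb [151 141  12] 250 239
side red 146 circ [ 0.6573 -0.049   0.0225] mean [ 0.6574 -0.0515  0.0688] top 0.0697 rgb [125   8   5] 272 179
side blue 174 circ [ 0.4834 -0.0141  0.0244] mean [ 0.4831 -0.016   0.069 ] top 0.0701 rgb [ 20  55 116] 198 189
side green 97 circ [0.4642 0.2463 0.0227] mean [0.4641 0.2433 0.0689] top 0.0698 rgb [17 88 39] 160 148
```

```bash
python3 -m jog '[[-1,45,-21,10,0,0,0],[-1,95,-44,22,0,0,0],[-1,145,-67,33,0,0,0],[-1,195,-90,44,0,0,0],[-1,240,-110,55,0,0,0]]' 30
cat > d.py <<'E'
import sys; from h import *
from scipy.spatial.transform import Rotation as R
T=dict(yellow=(.509,-.230),red=(.659,-.049),blue=(.484,-.0135))
s=read_state(); M=R.from_euler('xyz',s['orientation']).as_matrix()
t=np.array([*T[sys.argv[1]],float(sys.argv[2])])
print(np.round(M.T@(t-s['eef_pos'])*1000,1),np.round(s['eef_pos'],4),np.round(s['orientation'],3),np.round(s['ft_force'],2),s['gripper_width'],s['time_s'])
E
python3 d.py yellow .1
```

```text
time_s: 1.52
eef_pos: [0.3867, -0.3524, 0.1762]
orientation: [3.141, -0.0, 0.352]
ft_force: [-0.5, -0.6, 0.9]
gripper_width: 0.0003
finger_force: 0.0
[156.9 -72.7  76.2] [ 0.3867 -0.3524  0.1762] [ 3.141 -0.     0.352] [-0.47 -0.62  0.92] 0.000328425203882134 1.525
```

```bash
python3 -m jog '[[-1,45,-21,20,0,0,0],[-1,92,-43,42,0,0,0],[-1,135,-63,65,0,0,0],[-1,157,-73,76,0,0,0],[-1,157,-73,76,0,0,0]]'; python3 d.py yellow .072
python3 - <<'E'
from h import *
p=read_camera("side"); cv2.imwrite("pics/y1.png",cv2.resize(p["frame"][150:310,150:350,::-1],None,fx=4,fy=4,interpolation=cv2.INTER_CUBIC)[:600])
E
```

```text
time_s: 2.15
eef_pos: [0.5079, -0.2295, 0.0992]
orientation: [-3.14, 0.001, 0.355]
ft_force: [0.2, -0.4, 0.7]
gripper_width: -0.0004
finger_force: 0.0
[ 0.9  0.9 27.2] [ 0.5079 -0.2295  0.0992] [-3.14e+00  1.00e-03  3.55e-01] [ 0.15 -0.38  0.67] -0.00043517392210897193 2.15
```

View pics/y1.png

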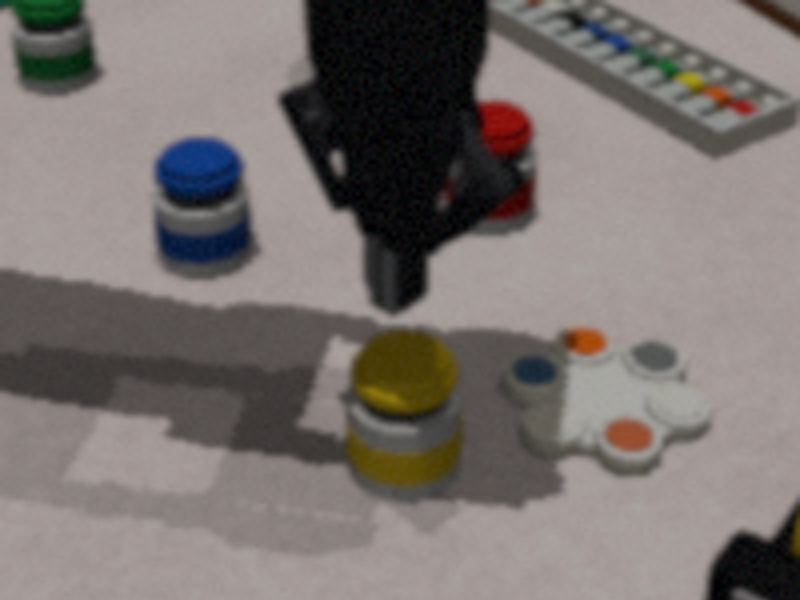

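The crop shows the shut fingertips at (398,300), directly over the yellow lid at (405,365). Next I descend slowly.

```bash
python3 -m jog '[[-1,1,1,10,0,0,0],[-1,1,1,19,0,0,0],[-1,1,1,25,0,0,0],[-1,1,1,28,0,0,0],[-1,1,1,31,0,0,0]]'; python3 -m jog '[[-1,0,0,1.5,0,0,0],[-1,0,0,3,0,0,0],[-1,0,0,4.5,0,0,0],[-1,0,0,6,0,0,0],[-1,0,0,7.5,0,0,0]]'
```

```text
time_s: 2.82
eef_pos: [0.509, -0.2319, 0.0692]
orientation: [3.141, -0.0, 0.352]
ft_force: [0.1, 0.5, 0.2]
gripper_width: -0.0002
finger_force: 0.0
time_s: 3.45
eef_pos: [0.5091, -0.2318, 0.0618]
orientation: [3.141, -0.0, 0.352]
ft_force: [-1.9, 0.1, 1.9]
gripper_width: 0.0001
finger_force: 1.0
```

```bash
python3 -m jog '[[-1,0,0,1,0,0,0],[-1,0,0,2,0,0,0],[-1,0,0,3,0,0,0],[-1,0,0,4,0,0,0],[-1,0,0,5,0,0,0]]'; python3 -c "
from h import *
for i in range(3): read_camera('side'); print(read_state()['ft_force'],read_state()['eef_pos'])"
```

```text
time_s: 4.08
eef_pos: [0.5091, -0.2318, 0.0569]
orientation: [3.141, -0.0, 0.352]
ft_force: [-1.2, 1.6, 3.6]
gripper_width: -0.0
finger_force: 2.1
[-1.93137481 -0.80732602  5.30793057] [ 0.50909124 -0.23186215  0.05689051]
[-0.90948586  1.39249066  3.76684931] [ 0.5090856  -0.23183097  0.05696772]
[-1.10197612  2.02413364  3.37970999] [ 0.50907977 -0.23184746  0.05700197]
```

```bash
python3 -m jog '[[-1,0,0,0.5,0,0,0],[-1,0,0,1,0,0,0],[-1,0,0,1.2,0,0,0],[-1,0,0,1.2,0,0,0],[-1,0,0,1.2,0,0,0]]';  python3 -c "
from h import *
for i in range(3): read_camera('side'); print(read_state()['ft_force'],read_state()['eef_pos'])"
```

```text
time_s: 4.85
eef_pos: [0.5091, -0.2319, 0.056]
orientation: [3.141, -0.0, 0.352]
ft_force: [-2.3, 0.2, 5.2]
gripper_width: -0.0002
finger_force: 3.0
[-2.17341413  0.81495547  6.04231064] [ 0.50910827 -0.2318755   0.05597147]
[-2.62093016  1.71821562  5.81593251] [ 0.50910257 -0.23186627  0.0559624 ]
[-2.522413    0.97106419  6.61538046] [ 0.50907546 -0.23183159  0.05591422]
```

```bash
python3 -m jog '[[-1,0,0,-4,0,0,0],[-1,0,0,-14,0,0,0],[-1,0,0,-30,0,0,0],[-1,0,0,-50,0,0,0],[-1,0,0,-65,0,0,0]]'; python3 m.py; python3 d.py red .1
```

```text
time_s: 5.62
eef_pos: [0.5096, -0.2321, 0.1225]
orientation: [3.14, -0.001, 0.352]
ft_force: [0.2, -0.0, 0.7]
gripper_width: -0.0002
finger_force: 0.0
[ 202.6 -121.5   24.5] [ 0.5106 -0.2328  0.1244] [ 3.137e+00 -3.000e-03  3.520e-01] [ 1.54 -0.47  1.16] -5.193075206950811e-05 5.675m.py:16: RuntimeWarning: Mean of empty slice.
  print(c,n,len(q),"circ",np.round([cx,cy,r],4),"mean",np.round(q.mean(0),4),"top",round(top,4),"rgb",p["frame"][int(vv.mean()),int(uu.mean())],int(uu.mean()),int(vv.mean()))
  ret = um.true_divide(
  ret = ret.dtype.type(ret / rcount)
Traceback (most recent call last):
  File "m.py", line 18, in <module>
    lids("top"); lids("side")
    ~~~~^^^^^^^
  File "m.py", line 16, in lids
    print(c,n,len(q),"circ",np.round([cx,cy,r],4),"mean",np.round(q.mean(0),4),"top",round(top,4),"rgb",p["frame"][int(vv.mean()),int(uu.mean())],int(uu.mean()),int(vv.mean()))
                                                                                                                   ~~~^^^^^^^^^^^
ValueError: cannot convert float NaN to integer
```

```bash
sed -i 's/top=np.percentile(W\[m\]/m\&=W[...,2]<.08; top=np.percentile(W[m]/; s/^        vv,uu/        if len(q)<60: continue\n        vv,uu/; s/(cx,cy),r=cv2/if len(q)<60: continue\n        (cx,cy),r=cv2/' m.py
python3 -m jog '[[-1,40,-24,0,0,0,0],[-1,88,-52,0,0,0,0],[-1,135,-81,5,0,0,0],[-1,180,-108,15,0,0,0],[-1,203,-121,22,0,0,0]]'; python3 m.py; python3 d.py red .072
```

```text
time_s: 6.3
eef_pos: [0.6588, -0.0457, 0.098]
orientation: [-3.141, 0.0, 0.354]
ft_force: [-0.3, -1.4, -0.2]
gripper_width: 0.0004
finger_force: 0.0
top yellow 269 circ [ 0.5115 -0.2266  0.0236] mean [ 0.5111 -0.2279  0.0583] top 0.0603 rgb [151 149  47] 323 213
top red 76 circ [ 0.6599 -0.057   0.0189] mean [ 0.6583 -0.0612  0.0678] top 0.0692 rgb [57 28 25] 260 143
top blue 271 circ [ 0.4867 -0.0124  0.0231] mean [ 0.4864 -0.0126  0.0687] top 0.0704 rgb [29 35 58] 230 211
[-2.3  4.8 25. ] [ 0.6594 -0.0437  0.0971] [-3.14e+00 -1.00e-03  3.55e-01] [-2.32  2.08 -0.01] -0.00010688504624150413 6.35Traceback (most recent call last):
  File "m.py", line 20, in <module>
    lids("top"); lids("side")
    ~~~~^^^^^^^
  File "m.py", line 12, in lids
    m&=W[...,2]<.08; top=np.percentile(W[m][:,2],97)
                         ~~~~~~~~~~~~~^^^^^^^^^^^^^^
    return _quantile_unchecked(
        a, q, axis, out, overwrite_input, method, keepdims, weights)
    return _ureduce(a,
                    func=_quantile_ureduce_func,
    ...<5 lines>...
                    overwrite_input=overwrite_input,
                    method=method)
    r = func(a, **kwargs)
    result = _quantile(arr,
                       quantiles=q,
    ...<2 lines>...
                       out=out,
                       weights=wgt)
    slices_having_nans = np.isnan(arr[-1, ...])
                                  ~~~^^^^^^^^^
IndexError: index -1 is out of bounds for axis 0 with size 0
```

Yellow reads 9 mm lower than before, with the force at 6 N against 2 N drag, so it is home. Next is red.

```bash
python3 -m jog '[[-1,0,2,8,0,0,0],[-1,0,2,16,0,0,0],[-1,0,2,20,0,0,0],[-1,0,2,20,0,0,0],[-1,0,2,20,0,0,0]]'; python3 d.py red .069
```

```text
time_s: 6.98
eef_pos: [0.6587, -0.0505, 0.079]
orientation: [3.141, -0.0, 0.351]
ft_force: [-0.4, -0.0, 0.1]
gripper_width: -0.0003
finger_force: 0.0
[ 0.8 -1.3 10. ] [ 0.6587 -0.0505  0.079 ] [ 3.141 -0.     0.351] [-0.41 -0.02  0.09] -0.0002667390527186114 6.975
```

```bash
python3 -m jog '[[-1,0,-1,4,0,0,0],[-1,0,-1,8,0,0,0],[-1,0,-1,10,0,0,0],[-1,0,-1,11.5,0,0,0],[-1,0,-1,13,0,0,0]]'; python3 -m jog '[[-1,0,0,1.5,0,0,0],[-1,0,0,3,0,0,0],[-1,0,0,4.5,0,0,0],[-1,0,0,6,0,0,0],[-1,0,0,7.5,0,0,0]]'
```

```text
time_s: 7.6
eef_pos: [0.6582, -0.0491, 0.0657]
orientation: [-3.142, 0.0, 0.352]
ft_force: [-2.1, 0.8, 2.3]
gripper_width: 0.0003
finger_force: 1.0
time_s: 8.22
eef_pos: [0.6583, -0.0492, 0.058]
orientation: [-3.142, -0.0, 0.352]
ft_force: [-0.6, 0.3, 1.8]
gripper_width: -0.0002
finger_force: 1.1
```

```bash
python3 -m jog '[[-1,0,0,0.7,0,0,0],[-1,0,0,1.4,0,0,0],[-1,0,0,2,0,0,0],[-1,0,0,2,0,0,0],[-1,0,0,2,0,0,0]]';  python3 -c "
from h import *
for i in range(3): read_camera('side'); print(read_state()['ft_force'],read_state()['eef_pos'])"
```

```text
time_s: 8.85
eef_pos: [0.6583, -0.0492, 0.0564]
orientation: [3.142, -0.0, 0.352]
ft_force: [-2.0, 0.7, 4.4]
gripper_width: 0.0001
finger_force: 2.6
[-2.21973189  1.42421189  5.64886641] [ 0.65829258 -0.04914992  0.0564454 ]
[-3.12535204  1.40074002  4.79045722] [ 0.65829536 -0.04914864  0.05644721]
[-2.86478124  1.74293986  5.13725923] [ 0.65828712 -0.0491427   0.05644052]
```

```bash
python3 -m jog '[[-1,0,0,0.6,0,0,0],[-1,0,0,0.6,0,0,0],[-1,0,0,-5,0,0,0],[-1,0,0,-22,0,0,0],[-1,0,0,-45,0,0,0]]'; python3 d.py blue .1
```

```text
time_s: 9.62
eef_pos: [0.658, -0.0493, 0.1016]
orientation: [-3.141, 0.001, 0.352]
ft_force: [-0.4, 1.1, 0.4]
gripper_width: 0.0002
finger_force: 0.0
[-151.   -93.5    1.7] [ 0.658  -0.0493  0.1016] [-3.141e+00  1.000e-03  3.520e-01] [-0.36  1.07  0.36] 0.00015020869120531944 9.625
```

```bash
python3 -m jog '[[-1,-40,-25,0,0,0,0],[-1,-85,-53,0,0,0,0],[-1,-125,-77,2,0,0,0],[-1,-151,-93,4,0,0,0],[-1,-151,-93,10,0,0,0]]'; python3 -m jog '[[-1,0,0,5,0,0,0],[-1,0,0,10,0,0,0],[-1,0,0,12,0,0,0],[-1,0,0,12,0,0,0],[-1,0,0,12,0,0,0]]';python3 d.py blue .069
```

```text
time_s: 10.25
eef_pos: [0.4834, -0.0136, 0.0916]
orientation: [3.141, -0.001, 0.352]
ft_force: [0.8, 0.3, 0.6]
gripper_width: -0.0001
finger_force: 0.0
time_s: 10.88
eef_pos: [0.4847, -0.014, 0.0792]
orientation: [3.141, -0.0, 0.352]
ft_force: [0.4, -0.4, 0.2]
gripper_width: 0.0002
finger_force: 0.0
[-0.5 -0.7 10.2] [ 0.4847 -0.014   0.0792] [ 3.141 -0.     0.352] [ 0.37 -0.44  0.18] 0.00016405649524101081 10.875
```

```bash
python3 - <<'E'
from h import *
p=read_camera("side"); cv2.imwrite("pics/b1.png",cv2.resize(p["frame"][120:270,130:330,::-1],None,fx=4,fy=4,interpolation=cv2.INTER_CUBIC))
E
```

```text
(no output)
```

View pics/b1.png

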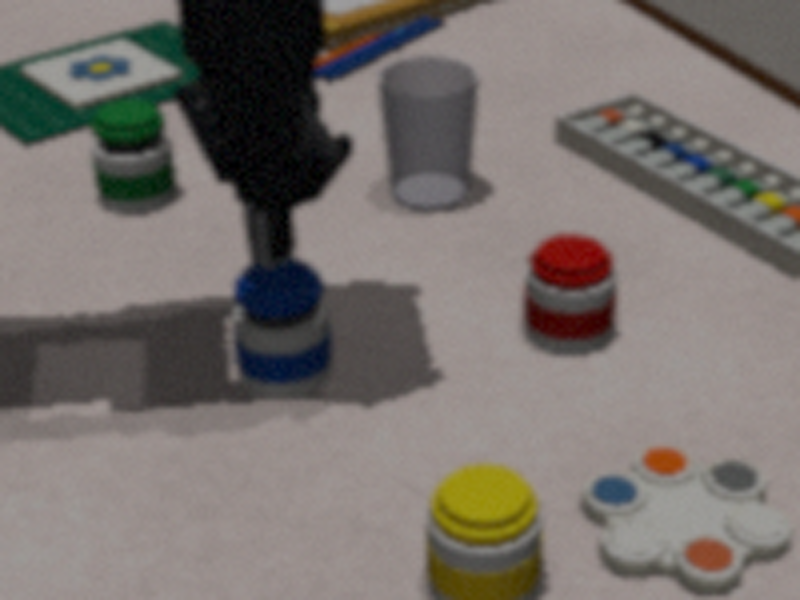

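The crop shows yellow (485,495) and red (570,260) seated on their shoulders. The fingertips at (268,265) are over the blue lid at (278,285).

```bash
python3 -m jog '[[-1,1,0,4,0,0,0],[-1,1,0,8,0,0,0],[-1,1,0,10,0,0,0],[-1,1,0,11.5,0,0,0],[-1,1,0,13,0,0,0]]'; python3 -m jog '[[-1,0,0,1.5,0,0,0],[-1,0,0,3,0,0,0],[-1,0,0,4.5,0,0,0],[-1,0,0,6,0,0,0],[-1,0,0,7.5,0,0,0]]'
```

```text
time_s: 11.55
eef_pos: [0.4853, -0.0135, 0.0661]
orientation: [-3.141, 0.0, 0.352]
ft_force: [-1.4, 0.3, 0.9]
gripper_width: 0.0001
finger_force: 1.0
time_s: 12.18
eef_pos: [0.4854, -0.0135, 0.0585]
orientation: [-3.142, 0.0, 0.352]
ft_force: [-1.0, -0.4, 2.6]
gripper_width: 0.0001
finger_force: 1.0
```

```bash
python3 -m jog '[[-1,0,0,0.7,0,0,0],[-1,0,0,1.4,0,0,0],[-1,0,0,2.2,0,0,0],[-1,0,0,2.2,0,0,0],[-1,0,0,2.2,0,0,0]]';  python3 -c "
from h import *
for i in range(3): read_camera('side'); print(read_state()['ft_force'],read_state()['eef_pos'])"
```

```text
time_s: 12.8
eef_pos: [0.4854, -0.0135, 0.0565]
orientation: [3.142, -0.0, 0.352]
ft_force: [-1.4, 0.9, 5.3]
gripper_width: -0.0003
finger_force: 2.4
[-1.73163648  0.14235635  4.8308397 ] [ 0.48543048 -0.01357025  0.05653311]
[-2.98621301  1.09189028  5.19736581] [ 0.48541559 -0.01355767  0.05650018]
[-2.59982985  0.08887489  4.82693268] [ 0.48543172 -0.01356864  0.0564945 ]
```

```bash
python3 -m jog '[[-1,0,0,0.6,0,0,0],[-1,0,0,0.6,0,0,0],[-1,0,0,-5,0,0,0],[-1,0,0,-22,0,0,0],[-1,0,0,-50,0,0,0]]'; python3 -m jog '[[-1,0,0,-40,0,0,0],[-1,-20,0,-70,0,0,0],[-1,-60,20,-90,0,0,0],[-1,-90,60,-100,0,0,0],[-1,-90,60,-100,0,0,0]]'; python3 - <<'E'
from m import *
lids("top")
p=read_camera("side"); cv2.imwrite("pics/f.png",cv2.resize(p["frame"][120:270,130:330,::-1],None,fx=4,fy=4,interpolation=cv2.INTER_CUBIC))
try: lids("side")
except Exception as e: print(e)
E
```

```text
time_s: 13.58
eef_pos: [0.4848, -0.0135, 0.1069]
orientation: [-3.141, 0.001, 0.352]
ft_force: [0.4, 0.5, -0.3]
gripper_width: -0.0001
finger_force: 0.0
time_s: 14.2
eef_pos: [0.4218, -0.1037, 0.2086]
orientation: [3.138, -0.003, 0.347]
ft_force: [0.2, 0.4, -1.0]
gripper_width: -0.0001
finger_force: 0.0
top red 235 circ [ 0.6608 -0.0462  0.0226] mean [ 0.6608 -0.0475  0.0587] top 0.0608 rgb [144  35  36] 254 143
top green 271 circ [0.4659 0.2469 0.0229] mean [0.4671 0.2471 0.0688] top 0.0707 rgb [38 98 56] 117 205
side yellow 297 circ [ 0.5096 -0.2311  0.0244] mean [ 0.5078 -0.2319  0.0588] top 0.0599 rgb [156 144  15] 250 243
side red 150 circ [ 0.6588 -0.0483  0.0229] mean [ 0.6572 -0.0509  0.0587] top 0.0597 rgb [130  18  11] 272 182
side blue 170 circ [ 0.4828 -0.0137  0.0227] mean [ 0.483  -0.0161  0.0589] top 0.06 rgb [10 35 76] 198 192
side green 90 circ [0.4645 0.2458 0.0221] mean [0.4634 0.2437 0.0693] top 0.07 rgb [16 89 37] 160 148
```

View pics/f.png

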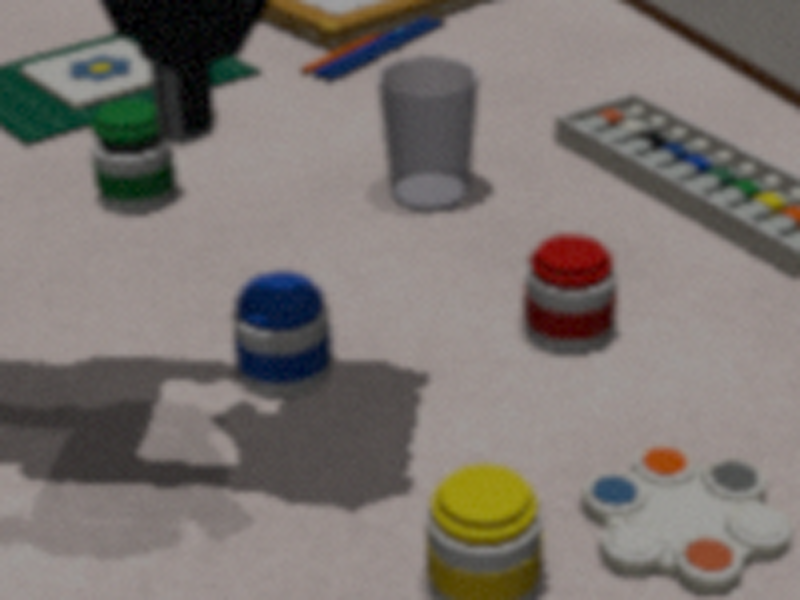

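The crop shows yellow (485,495), red (570,260) and blue (282,300) seated, all with tops at about 60 mm. Green (130,120) is still up at 70 mm, and the arm is clear.

```bash
python3 -c "
from bench import *
print(sign_off())"
```

```text
the job is handed in; nothing more can be done
None
```

I pressed the yellow, red and blue lids home in that order at about 5–6 N each, left green up with everything standing in place, and handed the job in (no verdict was returned).

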